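# Unfold the hinged chopping board

### The arm

A 6-joint arm with a two-finger parallel gripper is mounted at the origin on the work surface. World frame = base frame: x ahead of the robot, y to its left, z up, the work surface at z = 0. Lengths are in m, angles in degrees, forces in N, time in s.
With the tool pointing down it reaches from about 0.325 to 0.85 m from the base axis. Payload 15.5 kg.
Tool frame: the origin (TCP) lies at the very end of the fingers, on their centre line; the grasp point (between the pads) lies arm.grip_depth behind it (arm.grip_depth is the distance from the TCP to the grasp point, in m); z points along the fingers, y is the direction in which the jaws open and shut (so a half turn about z gives the same grasp; the last joint's range is limited). The gripper opens to 91 mm and grips with 3 to 60 N. Pads are 32 mm wide; open, the fingers measure 118 mm over their backs; the gripper's body (76 mm by 178 mm) begins 60 mm behind the grasp point.
Start: joints at [-75.602, 28.281, 77.091, -0, 74.628, -5.472], TCP at [0.212, -0.588, 0.214] pointing down, gripper open.
Joint ranges: [-166.48, 166.48], [-47.26, 123.95], [12.59, 153.08], [-70.14, 250.14], [6.76, 159.57], [-176.63, 176.63]. Speed limits (degrees/s): [108.29, 108.29, 147.25, 172.46, 172.46, 172.46].

### API

Orientations are given as a 3x3 rotation matrix whose columns are the frame's x, y, z axes.
In Python, from rig import arm gives the robot as it stands. Calls block until the motion is done:
- arm.move_to(position, orientation): joint-space move of the TCP to a pose.
- arm.move_l(position, orientation=None, feed=0.15): straight line of the TCP; orientation=None keeps the orientation; feed is the mean speed in m/s.
- arm.move_joints(angles): joint-space move.
- arm.grip(opening): finger opening in m; the grip force is fixed at half the most; returns when the fingers have stopped.
- arm.sleep(seconds).
- arm.solve_ik(position, orientation): joint angles nearest the present ones, or None.
- arm.snapshot(name): name is "scene" or "top" or "wrist"; returns the picture (384x512x3 uint8, red, green, blue); there is no depth.
- arm.get_calibration(name): a dict with "intrinsics" (3x3 intrinsics, pixels), "cam_to_world" (4x4, takes a point from camera to world coordinates). Camera axes: x right, y down, z forward; pixel columns grow to the right and rows downward; lengths in m; the calibration is good to about 2 mm. A picture is of the moment at which its call begins: read the wrist's pose just before it. get_calibration takes no time and is no camera call; for the wrist camera it gives the pose at the moment of the call.
A pose or a line that the arm cannot do raises arm.Unreachable and nothing moves.
- arm.sign_off(): hands the job in, once; it reports no verdict.
Readings, each from a call of its own:
- arm.current_t(): time.
- arm.current_joint_positions(): joint angles.
- arm.current_dq(): joint speeds.
- arm.current_tau(): joint torques, N m.
- arm.current_ee_pos(): TCP position.
- arm.current_tool_rot(): TCP orientation.
- arm.current_force(): force on the tool from outside, world axes, zero at the start.
- arm.current_torque(): the same for the moment, N m.
- arm.current_width(): finger opening in m.
Only numpy, scipy, OpenCV 4.12 (cv2) and the standard library are available. Lean on these libraries where they do the work, as an engineer would, in place of code of your own. Each camera call takes 0.05 s, during which the arm holds its last target.

### The job

The white folding chopping board is folded shut and the heart-shaped egg ring lies where its leaf has to come down: push or drag the ring clear along the shelf with the fingertips, without lifting it. Then reach a fingertip under the free edge of the upper leaf (the base half has a thumb notch for it) and turn the leaf over its hinged spine, steadily and without flinging it, until it lies fully flat on the other side, level with the base half, and draw back. Do not let the leaf bump or come down on the ring, and leave the other things on the shelf where they stand.

Things in the scene. Friction and masses are not known exactly. Their poses are not given: they have to be found in the camera images.
- board: Base half of the white folding board, screwed to the shelf: 220 x 130 x 14 mm slab on 14 mm feet, top 28 mm above the shelf. Origin: middle of the hinged spine, at shelf height; x along the spine (-110 to +110 mm), z up. Base and folded leaf lie at y -130 to 0; the leaf must come down at y 0 to +130. Two 8 mm hinge barrels on the spine at x -65 and +65 mm.
- notch (a point): Mouth of the thumb notch in the base half's free edge, on the shelf (board x 0, y -130 mm; axes as the board's). The notch is 90 mm wide (x) and 32 mm deep (towards the spine), cut right through to the shelf; above it the folded leaf spans it, its underside 28 mm above the shelf.
- leaf (a joint): Angle of the leaf about the spine, rad: 0 = folded on the base half, 1.57 = upright, 3.14 = flat on the other side. Axis: along the board's x, through board point (0, 0, 28 mm). Stiff hinge: the leaf (about 0.4 kg) stays at any angle where it is left; lifting it takes 4 to 5 N at the free edge. It starts shut or up to 0.14 ajar.
- leaf_edge (a point): Middle of the leaf's free edge, 130 mm from the hinge axis, on the face that looks down while folded and up when unfolded (then 28 mm above the shelf, at board y +130 mm). The leaf is a flat slab 220 mm along the spine x 130 x 14 mm, with four 14 mm high rubber feet on its other face (on top while folded).
- ring: Heart-shaped egg ring, dark silicone, about 60 g, loose and flat on the shelf: 102 mm wide (x), 95 mm long (y), 20 mm high, wall 6 mm, open in the middle, with a flat tab 18 mm beyond its point (-y). Origin: inside the opening, at shelf height; inner wall 21 mm away at the cleft (+y), 24 mm at the slanting sides; outer reach 65 mm at the tab, 60 mm elsewhere. A fingertip set down in the opening can drag it.
- jar: Bystander: glass storage jar with clamp lid, 74 mm diameter (92 mm over the clamp), 95 mm high, loose. Origin: centre of its underside.
- pickcup: Bystander: small white cup of green food picks, 64 mm diameter, 90 mm high with the picks, loose. Origin: centre of its underside.
- pestle: Bystander: wooden pestle lying on its side, 136 mm long (along its x), 33 mm thick at the head, loose. Origin: under its middle, at shelf height.
- mortar: Bystander: wooden mortar bowl, 90 mm diameter, 55 mm high, loose. Origin: centre of its underside.
- ramekin: Bystander: small white ramekin, 76 mm diameter, 36 mm high, loose. Origin: centre of its underside.
- peppermill: Bystander: turned wooden pepper mill, 52 mm diameter, 124 mm high, loose. Origin: centre of its underside.
There are look-alikes about, which are no part of the job. There is more than one size of the ring; the job needs the smallest.

How it is judged:
By the outcome, as a careful person would: the job done as asked, in the order asked, and still so for the second after the job is handed in, with the robot touching nothing.
It also fails if it takes over 58 s, if anything falls off the work surface, if the arm or the gripper's body presses on something with over 40 N, if the wrist force passes 120 N, or if a joint passes its speed limit or range.

## Working session

There is one attempt and no reset: what is moved stays moved. The work goes in short steps, each a Python script; the robot and the scene stay as the last script left them, time stands still between calls to the robot, and variables do not carry over. Pictures are saved under pics/ and viewed, and the job is handed in when it is done.

```bash
mkdir -p pics; ls
python3 - <<'E'
from rig import arm
import cv2
for n in ["scene","top","wrist"]:
    c=arm.get_calibration(n); im=arm.snapshot(n)
    cv2.imwrite(f"pics/{n}0.png",cv2.cvtColor(im,cv2.COLOR_RGB2BGR))
    print(n,c["intrinsics"].tolist(),c["cam_to_world"].round(4).tolist())
print(arm.current_t(),arm.grip_depth,arm.current_tool_rot().round(3).tolist(),arm.current_width())
E
```

```text
pics
scene [[476.0795968864243, 0.0, 251.1981745492804], [0.0, 476.0795968864243, 183.24092565970625], [0.0, 0.0, 1.0]] [[0.3505, 0.6034, -0.7163, 1.3203], [0.9365, -0.2355, 0.2599, -0.305], [-0.0118, -0.7618, -0.6477, 0.7512], [0.0, 0.0, 0.0, 1.0]]
top [[424.2183775894816, 0.0, 251.97533467569528], [0.0, 424.2183775894816, 193.5193762116464], [0.0, 0.0, 1.0]] [[0.0273, -0.9892, 0.1437, 0.4026], [-0.9995, -0.0289, -0.0088, -0.0006], [0.0128, -0.1434, -0.9896, 1.0045], [0.0, 0.0, 0.0, 1.0]]
wrist [[287.7452876775671, 0.0, 255.2387430443576], [0.0, 287.7452876775671, 197.51803150821553], [0.0, 0.0, 1.0]] [[0.3393, -0.9112, -0.2338, 0.2777], [-0.9407, -0.3289, -0.0834, -0.5648], [-0.0009, 0.2482, -0.9687, 0.3841], [0.0, 0.0, 0.0, 1.0]]
0.15 0.0188 [[0.94, 0.34, -0.0], [0.34, -0.94, 0.001], [0.0, -0.001, -1.0]] 0.09121317306212706
```

View pics/scene0.png

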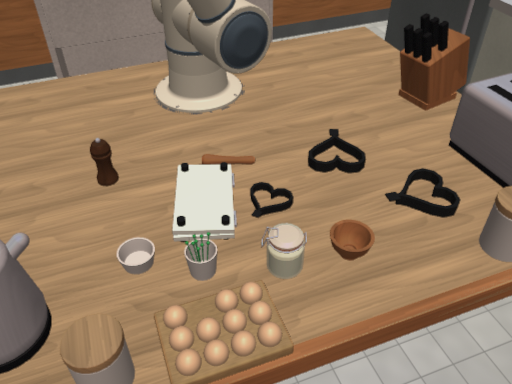

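View pics/top0.png

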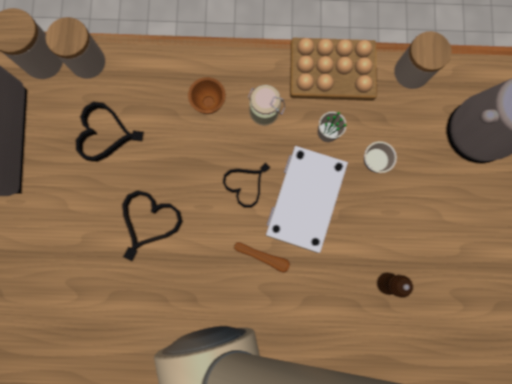

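Run:
```python
import cv2
a=cv2.imread("pics/top0.png");b=cv2.imread("pics/scene0.png")
cv2.imwrite("pics/topz.png",cv2.resize(a[110:290,200:420],None,fx=3.6,fy=3.3333,interpolation=2)[:600] if 0 else cv2.resize(a[120:280,210:410],None,fx=3.75,fy=3.75,interpolation=2))
cv2.imwrite("pics/scenez.png",cv2.resize(b[140:300,110:310],None,fx=3.75,fy=3.75,interpolation=2))
```

```text
(no output)
```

View pics/topz.png

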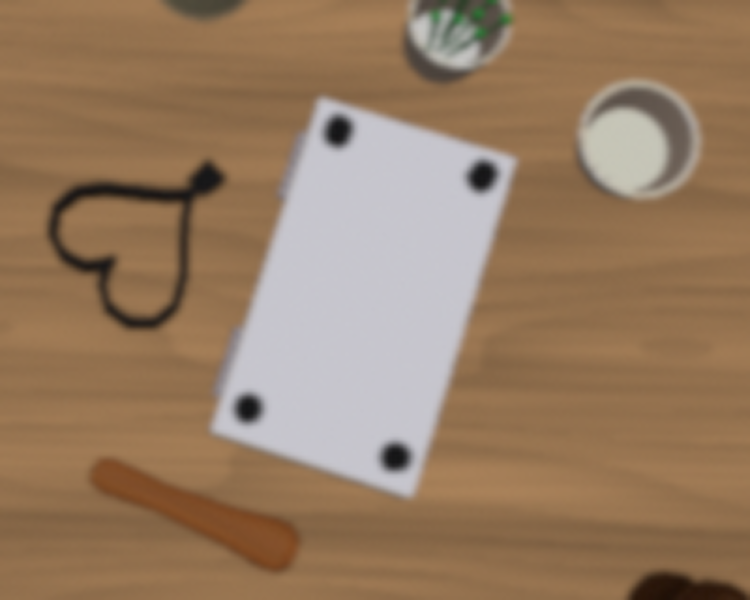

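View pics/scenez.png

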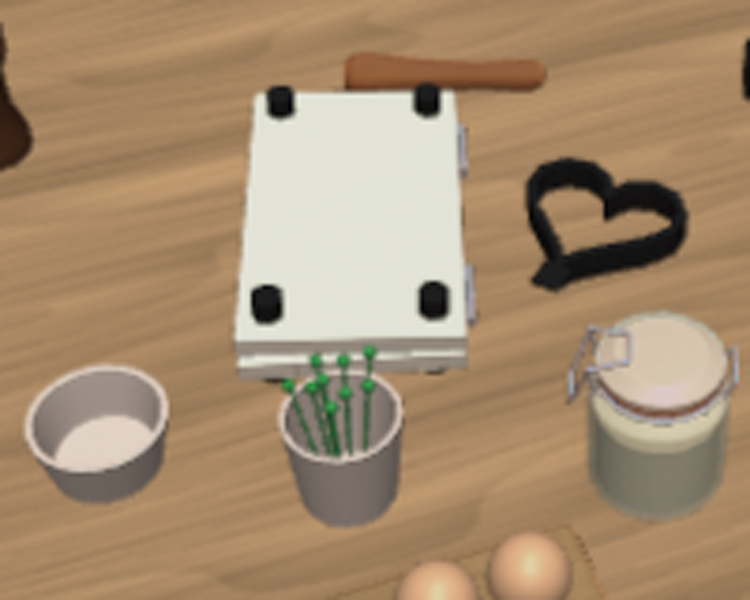

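View pics/wrist0.png

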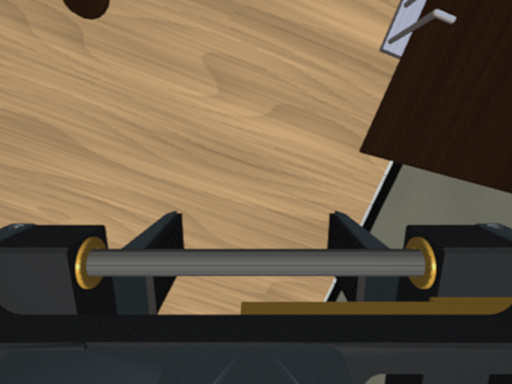

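```bash
cat > geo.py <<'E'
import numpy as np
CAL={"scene":(np.array([[476.0795968864243,0,251.1981745492804],[0,476.0795968864243,183.24092565970625],[0,0,1]]),None),"top":(np.array([[424.2183775894816,0,251.97533467569528],[0,424.2183775894816,193.5193762116464],[0,0,1]]),None)}
from rig import arm
def cal(n):
    c=arm.get_calibration(n); return np.array(c["intrinsics"]),np.array(c["cam_to_world"])
def proj(n,P,c=None):
    K,T=c or cal(n); P=np.atleast_2d(P); q=(P-T[:3,3])@T[:3,:3]; q=q@K.T; return q[:,:2]/q[:,2:]
def back(n,uv,z,c=None):
    K,T=c or cal(n); uv=np.atleast_2d(uv).astype(float); d=np.c_[uv,np.ones(len(uv))]@np.linalg.inv(K).T@T[:3,:3].T
    return T[:3,3]+d*((z-T[2,3])/d[:,2])[:,None]
E
cat > fit.py <<'E'
from geo import *
from scipy.optimize import least_squares
t=np.array([[319,97],[516,158],[412,497],[210,432]])/3.75+[210,120]-0.37
s=np.array([[467,340],[237,340],[254,93],[455,91]])/3.75+[110,140]-0.37
ct,cs=cal("top"),cal("scene")
def leafpts(p):
    x,y,a,th=p; out=[]
    for bx,r in [(.11,0),(.11,.13),(-.11,.13),(-.11,0)]:
        by=-np.cos(th)*r+np.sin(th)*.014; bz=.028+np.sin(th)*r+np.cos(th)*.014
        out.append([x+np.cos(a)*bx-np.sin(a)*by,y+np.sin(a)*bx+np.cos(a)*by,bz])
    return np.array(out)
f=lambda p:np.r_[(proj("top",leafpts(p),ct)-t).ravel(),(proj("scene",leafpts(p),cs)-s).ravel()]
r=least_squares(f,[.45,-.05,-.3,.05]);print(r.x,f(r.x).round(1))
x,y,a,th=r.x; R=np.array([[np.cos(a),-np.sin(a)],[np.sin(a),np.cos(a)]])
B=lambda P:(np.atleast_2d(P)[:,:2]-[x,y])@R
# ring etc
zt=lambda u,v:np.array([[u/3.75+210-.37,v/3.75+120-.37]])
tab=back("top",zt(207,178),.01,ct); cl=back("top",zt(110,264),.02,ct)
print("tab",tab,B(tab),"cleft",cl,B(cl))
d=(tab-cl)[0];d/=np.linalg.norm(d);o=cl+d*.021;print("ring o",o,B(o),np.linalg.norm(tab-cl))
for n,uv,z in [("jar lid",(265,97),.095),("cup",(331,125),.06),("ram",(379,157),.036),("mortar",(207,94),.055),("mill top",(402,286),.12),("mill",(386,283),.03),("pestle a",(239,247),.01),("pestle b",(285,266),.016),("ring2 r",(182,218),.0),("ring2 bot",(130,255),0),("ring2 top",(135,193),0),("ring3 tab",(142,135),0),("ring3 bot",(95,160),0)]:
    q=back("top",uv,z,ct);print(n,q[0].round(3),B(q)[0].round(3))
E
python3 fit.py
```

```text
[ 0.55496719 -0.07242705 -0.29215257  0.04369322] [-0.9 -0.8  0.3 -0.4  0.3  0.5 -1.1 -0.4  0.5 -1.2 -1.6  0.4 -0.5  0.1
  0.1 -0.2]
tab [[ 0.61181128 -0.03840122  0.01      ]] [[0.04463546 0.04895593]] cleft [[0.55301326 0.02143287 0.02      ]] [[-0.02890412  0.08931994]]
ring o [[0.56762878 0.00655981 0.01751428]] [[-0.01062427  0.07928659]] 0.08448268194908976
jar lid [ 0.754 -0.032  0.095] [0.179 0.096]
cup [ 0.705 -0.187  0.06 ] [ 0.177 -0.067]
ram [ 0.639 -0.305  0.036] [ 0.147 -0.198]
mortar [0.773 0.103 0.055] [0.158 0.23 ]
mill top [ 0.348 -0.321  0.12 ] [-0.126 -0.298]
mill [ 0.349 -0.318  0.03 ] [-0.127 -0.294]
pestle a [0.421 0.017 0.01 ] [-0.155  0.047]
pestle b [ 0.38  -0.09   0.016] [-0.162 -0.067]
ring2 r [0.485 0.155 0.   ] [-0.132  0.197]
ring2 bot [0.395 0.271 0.   ] [-0.252  0.283]
ring2 top [0.542 0.269 0.   ] [-0.111  0.324]
ring3 tab [0.685 0.262 0.   ] [0.028 0.358]
ring3 bot [0.619 0.371 0.   ] [-0.066  0.443]
```

```bash
cat > rect.py <<'E'
import cv2,sys
from geo import *
BX,BY,BA=0.5550,-0.0724,-0.2922
Rb=np.array([[np.cos(BA),-np.sin(BA)],[np.sin(BA),np.cos(BA)]])
def b2w(x,y): return np.array([BX,BY])+Rb@[x,y]
def rect(im,name,z,x0=-.2,x1=.2,y0=-.05,y1=.35,s=2000,c=None):
    W=int((y1-y0)*s);H=int((x1-x0)*s)
    src=np.array([[*b2w(x1,y1),z],[*b2w(x1,y0),z],[*b2w(x0,y0),z],[*b2w(x0,y1),z]])
    uv=proj(name,src,c).astype(np.float32)
    M=cv2.getPerspectiveTransform(uv,np.array([[0,0],[W,0],[W,H],[0,H]],np.float32))
    return cv2.warpPerspective(im,M,(W,H))  # col -> y1-col/s ; row -> x1-row/s
E
python3 - <<'E'
from rect import *
im=cv2.imread("pics/top0.png"); r=rect(im,"top",.02)
cv2.imwrite("pics/rect0.png",r[:600])
m=(r.max(2)<75).astype(np.uint8)
cnts,h=cv2.findContours(m,cv2.RETR_CCOMP,cv2.CHAIN_APPROX_NONE)
for i,c in enumerate(cnts):
    a=cv2.contourArea(c)
    if a>800:
        x,y,w,hh=cv2.boundingRect(c)
        k=np.zeros_like(m);cv2.drawContours(k,[c],-1,1,-1);d=cv2.distanceTransform(k,2,5);_,mx,_,p=cv2.minMaxLoc(d)
        print(i,h[0][i][3],a/4,"x",.2-y/2000,.2-(y+hh)/2000,"y",.35-x/2000,.35-(x+w)/2000,"insc",mx/2,"at",.2-p[1]/2000,.35-p[0]/2000)
E
```

```text
0 -1 3177.75 x -0.10299999999999998 -0.2 y 0.33649999999999997 0.19149999999999998 insc 8.689148902893066 at -0.1295 0.261
2 -1 243.125 x -0.01999999999999999 -0.0625 y 0.08499999999999996 0.04149999999999998 insc 3.0 at -0.0595 0.0675
4 -1 1265.0 x 0.05150000000000002 -0.04849999999999999 y 0.13449999999999998 0.03949999999999998 insc 7.590699195861816 at 0.04250000000000001 0.04849999999999999
```

View pics/rect0.png

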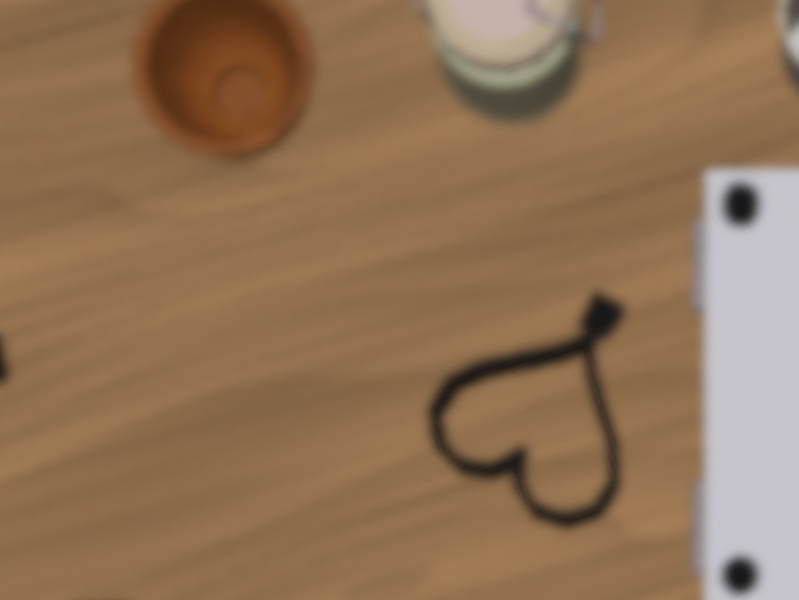

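```bash
cat > plan.py <<'E'
from rect import *
bx=np.array([np.cos(BA),np.sin(BA),0]);by=np.array([-np.sin(BA),np.cos(BA),0]);bz=np.array([0,0,1.])
def P(x,y,z): return np.array([BX,BY,0])+x*bx+y*by+z*bz
def Rv(s,yaw=0): # vertical, tool y = s*board x
    y=s*bx; z=-bz; return np.c_[np.cross(y,z),y,z]
def Rt(t,s): # tilted; tool y = s*u
    z=np.sin(t)*by-np.cos(t)*bz; y=s*(np.cos(t)*by+np.sin(t)*bz); return np.c_[np.cross(y,z),y,z]
W=.085; TH=.0135
def tilt(th): # deg->rad
    return np.radians(np.interp(np.degrees(th),[0,60,180],[52,52,20]))
def flip(th,L=.022,x=0,w=W,t=None):
    t=tilt(th) if t is None else t
    d=np.array([np.sin(t),-np.cos(t)]);u=np.array([np.cos(t),np.sin(t)])
    e=np.array([-np.cos(th),np.sin(th)]);n=np.array([np.sin(th),np.cos(th)]);h=np.array([0,.028])
    if th+t<np.pi/2: C=h+.13*e+L*d
    else: C=h+(.13-L)*e-n*max(0,-TH*(u@n))
    T=C+w/2*u
    return P(x,*T),t
def save(n,name):
    im=cv2.cvtColor(arm.snapshot(n),cv2.COLOR_RGB2BGR);cv2.imwrite(f"pics/{name}.png",im);return im
E
python3 - <<'E'
from plan import *
for s in (1,-1):
    print("s",s)
    for y in (.0775,.235):
        for z in (.12,.004):
            q=arm.solve_ik(P(-.0443,y,z),Rv(s));print(None if q is None else np.round(q,0))
    for th in (0,30,60,90,120,150,180):
        p,t=flip(np.radians(th));q=arm.solve_ik(p,Rt(t,s));print(th,p.round(3),None if q is None else np.round(q,0))
E
```

```text
s 1
[-5. 28. 96. -0. 56. 12.]
[ -5.  38. 101.  -0.  41.  12.]
[10. 32. 86. -0. 61. 27.]
[10. 42. 91. -0. 48. 27.]
0 [ 0.53  -0.155  0.048] [ -49.   50.   90.   43.   78. -146.]
30 [ 0.535 -0.139  0.113] [ -47.   44.   91.   43.   81. -142.]
60 [ 0.547 -0.099  0.155] [ -44.   40.   92.   45.   82. -138.]
90 [ 0.564 -0.043  0.166] [ -35.   34.   94.   43.   74. -130.]
120 [0.58  0.012 0.147] [ -26.   32.   96.   40.   65. -121.]
150 [0.593 0.053 0.102] [ -17.   34.   96.   35.   55. -112.]
180 [0.598 0.069 0.047] [ -11.   38.   96.   27.   48. -103.]
s -1
[  -5.   28.   96.   -0.   56. -168.]
[  -5.   38.  101.   -0.   41. -168.]
[  10.   32.   86.   -0.   61. -153.]
[  10.   42.   91.   -0.   48. -153.]
0 [ 0.53  -0.155  0.048] [-49.  50.  90.  43.  78.  34.]
30 [ 0.535 -0.139  0.113] [-47.  44.  91.  43.  81.  38.]
60 [ 0.547 -0.099  0.155] [-44.  40.  92.  45.  82.  42.]
90 [ 0.564 -0.043  0.166] [-35.  34.  94.  43.  74.  50.]
120 [0.58  0.012 0.147] [-26.  32.  96.  40.  65.  59.]
150 [0.593 0.053 0.102] [-17.  34.  96.  35.  55.  68.]
180 [0.598 0.069 0.047] [-11.  38.  96.  27.  48.  77.]
```

Run:
```python
from plan import *
arm.move_to(P(-.0443,.0775,.16),Rv(1))
arm.grip(.072)
print(arm.current_t(),arm.current_width(),arm.current_ee_pos().round(4))
save("scene","s1");save("wrist","w1");save("top","t1")
```

```text
3.0833 0.07189697620210318 [0.5349 0.0145 0.16  ]
```

View pics/w1.png

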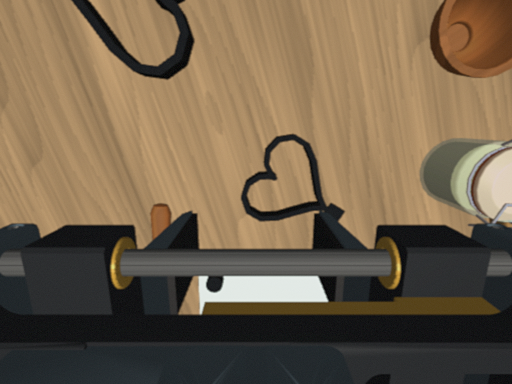

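View pics/s1.png

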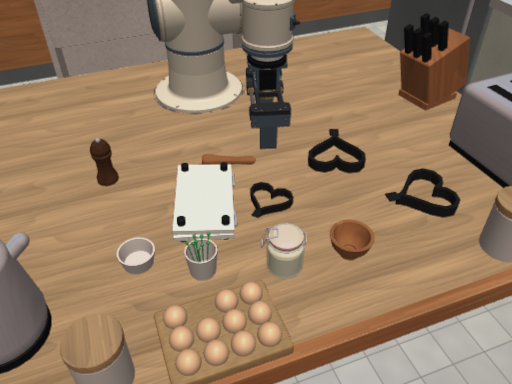

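Run:
```python
from plan import *
im=cv2.imread("pics/w1.png")
r=rect(im,"wrist",.02,-.1,.1,0,.2,3000);
for (x,y) in [(.00525,.0615),(.00525,.0935),(-.00825,.0935),(-.00825,.0615)]:
    cv2.circle(r,(int((.2-y)*3000),int((.1-x)*3000)),3,(0,0,255),-1)
cv2.imwrite("pics/wr1.png",r)
```

```text
(no output)
```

View pics/wr1.png

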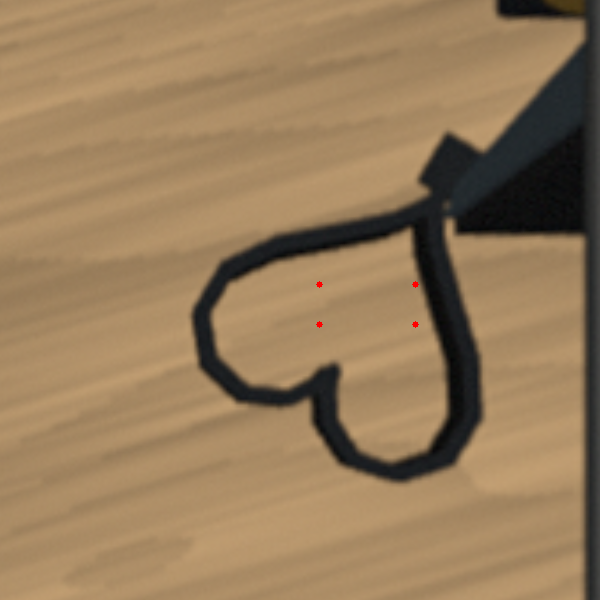

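Run:
```python
from plan import *
x=.0005-.0428
arm.move_l(P(x,.0855,.06),Rv(1),feed=.15)
arm.move_l(P(x,.0855,.006),feed=.08)
f0=arm.current_force();print(f0.round(2))
arm.move_l(P(x+.01,.15,.006),feed=.07)
print(arm.current_force().round(2)); save("scene","s2a")
arm.move_l(P(x+.02,.25,.006),feed=.07)
print(arm.current_force().round(2)); save("scene","s2");save("wrist","w2")
print(arm.current_t())
```

```text
[ 0.11 -0.25  0.56]
[0.32 0.84 0.  ]
[ 0.67 -0.03  0.56]
7.6917
```

View pics/s2.png

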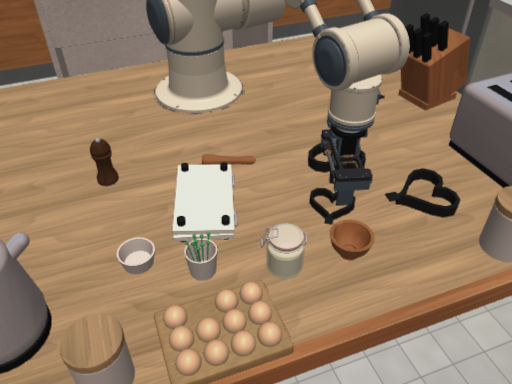

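View pics/w2.png

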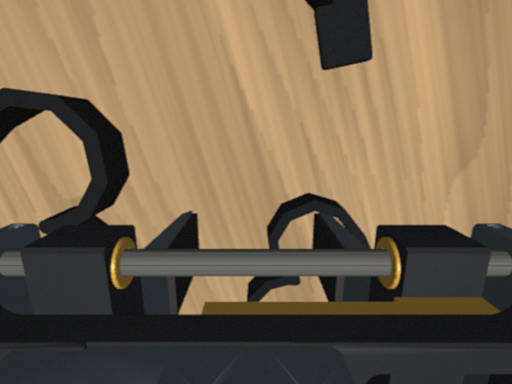

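Run:
```python
from plan import *
p=arm.current_ee_pos()
arm.move_l(p-.004*by,feed=.05)   # unload wall
p=arm.current_ee_pos()
arm.move_l(p+[0,0,.16],feed=.2)
im=save("top","t3");save("scene","s3")
r=rect(im,"top",.02); cv2.imwrite("pics/rect3.png",r[:600])
print(arm.current_t())
```

```text
8.9917
```

View pics/rect3.png

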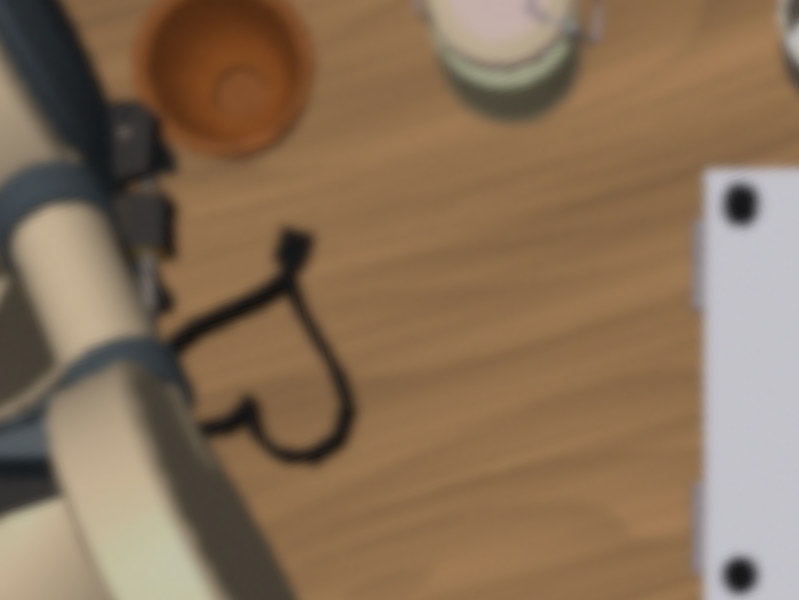

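View pics/s3.png

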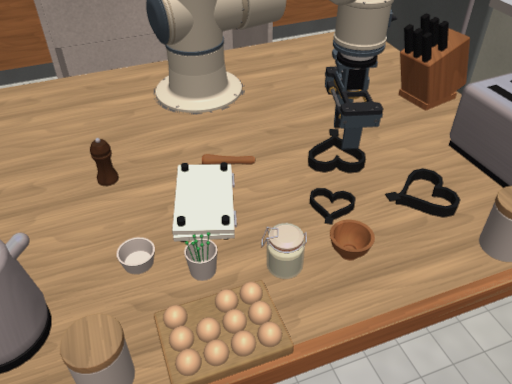

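Run:
```python
from plan import *
t=np.radians(52);u=np.array([np.cos(t),np.sin(t)])
def entry(cy,cz): 
    T=np.array([cy,cz])+W/2*u; return P(0,*T)
R=Rt(t,-1)
arm.move_to(entry(-.16,.19),R)
arm.grip(W)
print(arm.current_t(),arm.current_width(),arm.current_ee_pos().round(3))
arm.move_l(entry(-.16,.03),R,feed=.15)
save("scene","s4");save("top","t4");save("wrist","w4")
print(arm.current_t(),arm.current_joint_positions().round(1),arm.current_force().round(2))
```

```text
11.0 0.08519255552173537 [ 0.517 -0.2    0.224]
12.3667 [-52.3  49.9  86.5  40.3  82.5  34.4] [ 0.53 -0.27 -1.31]
```

View pics/s4.png

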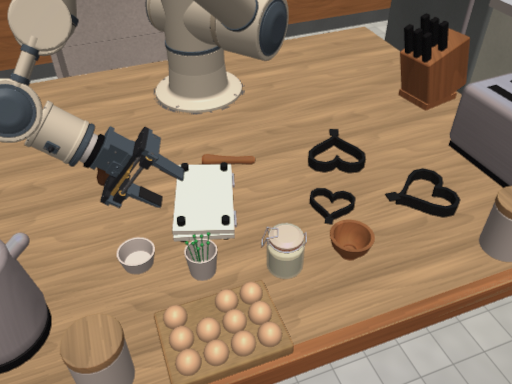

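View pics/w4.png

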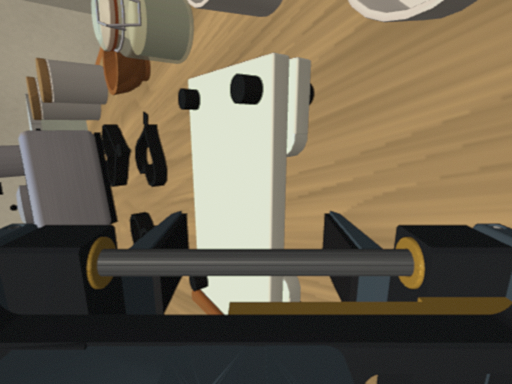

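View pics/t4.png

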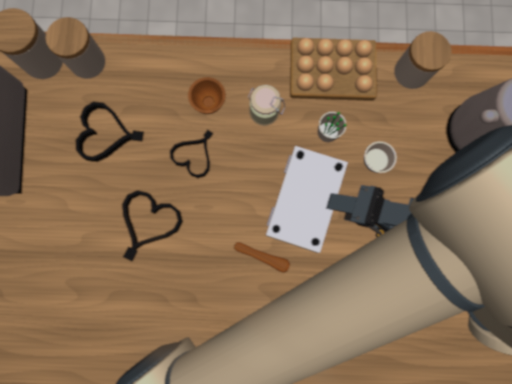

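Run:
```python
from plan import *
t=np.radians(52);u=np.array([np.cos(t),np.sin(t)])
def entry(cy,cz): 
    T=np.array([cy,cz])+W/2*u; return P(0,*T)
f0=arm.current_force()
arm.move_l(entry(-.155,.0145),feed=.08);print((arm.current_force()-f0).round(2))
for cy in (-.13,-.118,-.112,-.108):
    arm.move_l(entry(cy,.0145),feed=.06);f=arm.current_force()-f0;print(cy,f.round(2))
    if np.linalg.norm(f)>12: break
print(arm.current_t(),(arm.current_ee_pos()-entry(cy,.0145)).round(4))
save("scene","s5");save("wrist","w5")
```

```text
[0.07 0.18 1.34]
-0.13 [-0.04  0.37  1.38]
-0.118 [-0.5  -0.14  1.88]
-0.112 [-0.15  0.92  1.68]
-0.108 [-1.64  0.72  1.66]
14.1333 [-0.      0.0002 -0.    ]
```

View pics/s5.png

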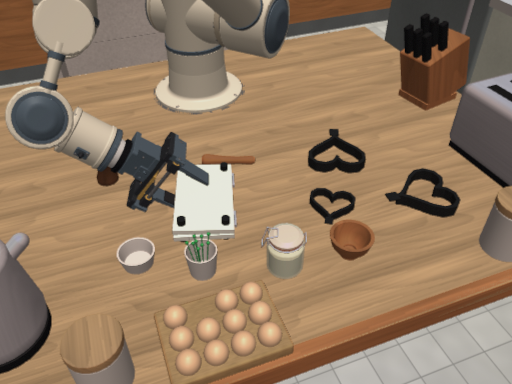

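View pics/w5.png

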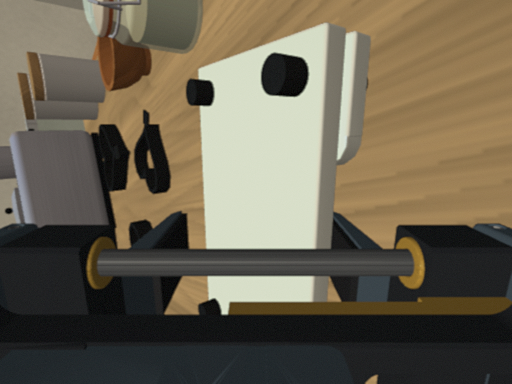

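Run:
```python
from plan import *
f0=arm.current_force()
for d in (3,8,14,20,27):
    p,t=flip(np.radians(d),L=.026);arm.move_l(p,Rt(t,-1),feed=.05)
    f=arm.current_force()-f0;print(d,f.round(2))
    if np.linalg.norm(f)>25: print("stop");break
print(arm.current_t())
save("scene","s6");save("wrist","w6")
```

```text
3 [-0.82 -0.16  0.19]
8 [-0.67 -0.12  0.23]
14 [-0.15  0.48  0.28]
20 [-0.47 -0.33  1.03]
27 [-1.31  0.28  0.83]
16.175
```

View pics/s6.png

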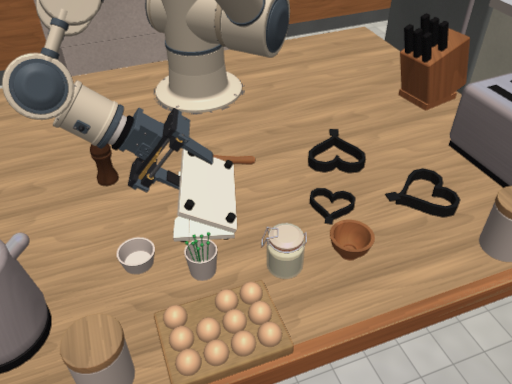

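Run:
```python
from plan import *
f0=arm.current_force()
for d in range(34,107,8):
    p,t=flip(np.radians(d),L=.026);arm.move_l(p,Rt(t,-1),feed=.05)
    f=arm.current_force()-f0;print(d,f.round(2))
    if np.linalg.norm(f)>25: print("stop");break
print(arm.current_t())
save("scene","s7");save("wrist","w7")
```

```text
34 [0.2  0.07 0.34]
42 [ 0.29 -0.15 -0.14]
50 [ 0.41 -0.44 -0.25]
58 [-0.8  -0.8  -0.28]
66 [ 0.41 -0.1   0.53]
74 [ 0.5  -0.44 -0.46]
82 [ 0.82 -0.69  0.77]
90 [ 0.08 -0.4   0.47]
98 [-0.23 -0.24  0.07]
106 [-0.15 -0.67  0.85]
20.8583
```

View pics/s7.png

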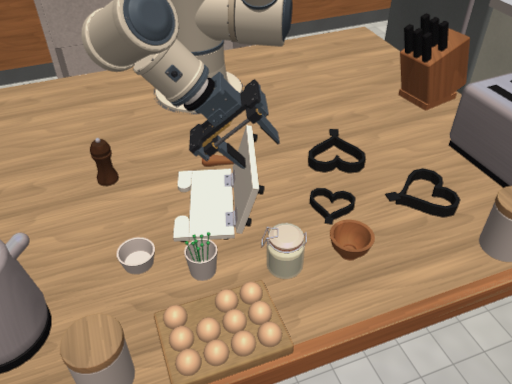

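Run:
```python
from plan import *
f0=arm.current_force()
for d in range(113,177,7):
    p,t=flip(np.radians(d),L=.026);arm.move_l(p,Rt(t,-1),feed=.05)
    f=arm.current_force()-f0;print(d,f.round(2))
    if np.linalg.norm(f)>25: print("stop");break
print(arm.current_t())
save("scene","s8");save("wrist","w8")
```

```text
113 [-1.3   0.19  0.63]
120 [-1.06 -0.13 -0.7 ]
127 [-0.1   0.59  0.44]
134 [-0.2   1.11  0.2 ]
141 [-0.99  1.07  0.03]
148 [0.15 0.29 0.97]
155 [-0.44  0.43  1.09]
162 [-1.52 -0.24  0.97]
169 [-0.67  0.03  0.21]
176 [-0.83  0.89  0.54]
25.1917
```

View pics/s8.png

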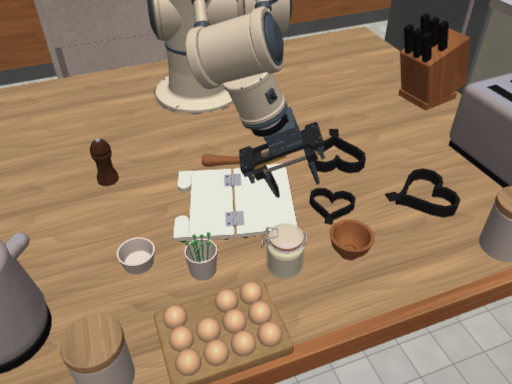

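View pics/w8.png

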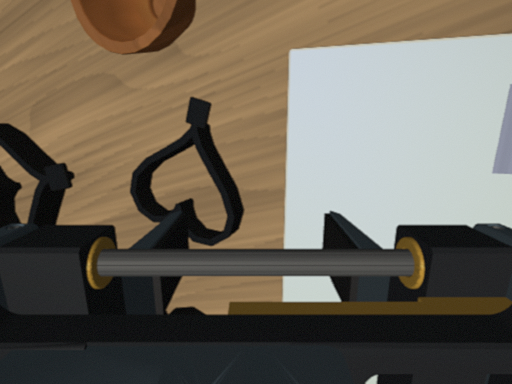

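Run:
```python
from plan import *
f0=arm.current_force()
p,t=flip(np.radians(179.5),L=.026);R=Rt(t,-1);arm.move_l(p,R,feed=.04)
print((arm.current_force()-f0).round(2))
for k in range(8):
    p=p-[0,0,.0007];arm.move_l(p,R,feed=.03)
    arm.sleep(.1);f=np.mean([arm.current_force() for _ in range(5)],0)-f0;print(k,f.round(2),(arm.current_ee_pos()-p).round(4))
    if f[2]>8: break
print(arm.current_t())
save("scene","s9");save("wrist","w9")
```

```text
[1.1 0.2 1. ]
0 [ 0.54 -0.13  0.93] [ 0.     -0.0001  0.    ]
1 [0.14 0.48 0.88] [ 0.  0. -0.]
2 [ 1.13 -0.37  0.92] [ 0. -0. -0.]
3 [0.54 0.33 0.46] [-0. -0. -0.]
4 [-0.71 -0.74  5.6 ] [ 0.     -0.      0.0001]
5 [-3.12 -1.13 15.21] [0.0001 0.     0.0006]
27.7
```

View pics/s9.png

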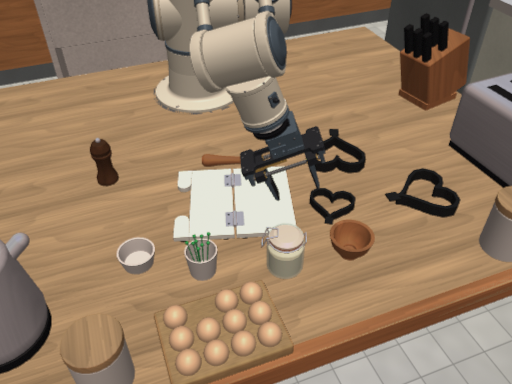

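Run:
```python
from plan import *
p=arm.current_ee_pos()
arm.move_l(p+[0,0,.2],feed=.15)
arm.move_joints([-75.602, 28.281, 77.091, 0, 74.628, -5.472])
im=save("top","t10");save("scene","s10")
cv2.imwrite("pics/rect10.png",rect(im,"top",.028,-.2,.2,-.17,.23))
print(arm.current_t(),arm.current_force().round(2))
```

```text
32.0417 [0.7  0.39 0.2 ]
```

View pics/rect10.png

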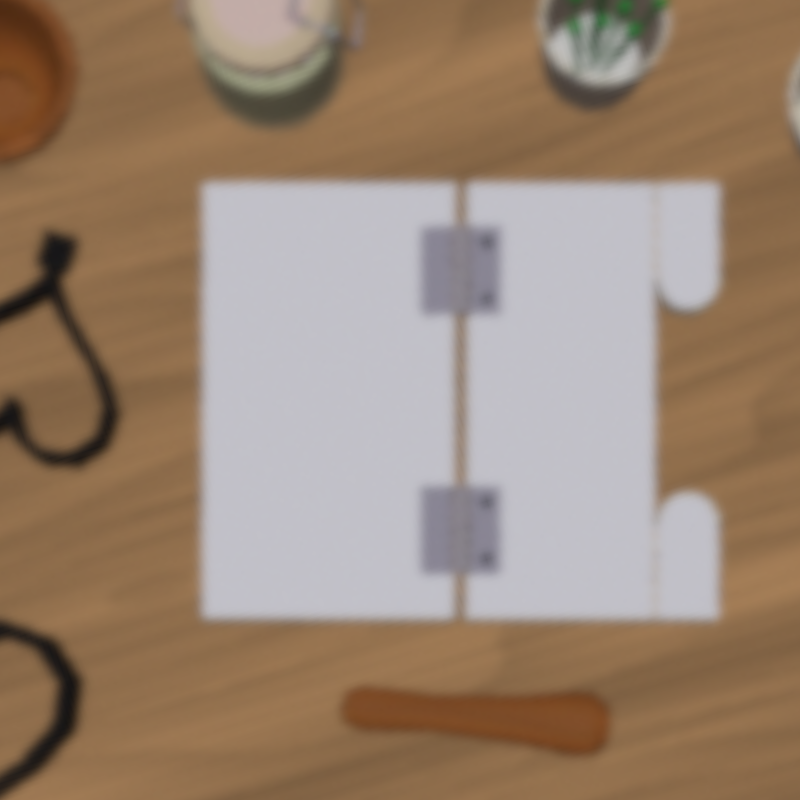

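View pics/s10.png

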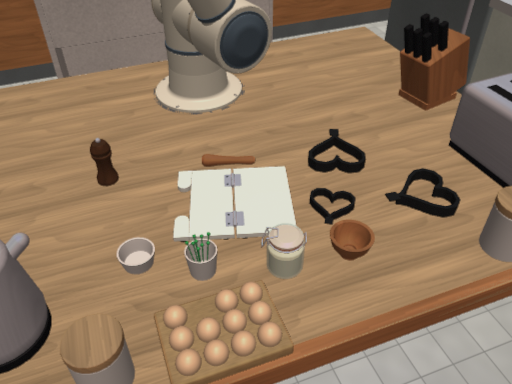

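View pics/t10.png

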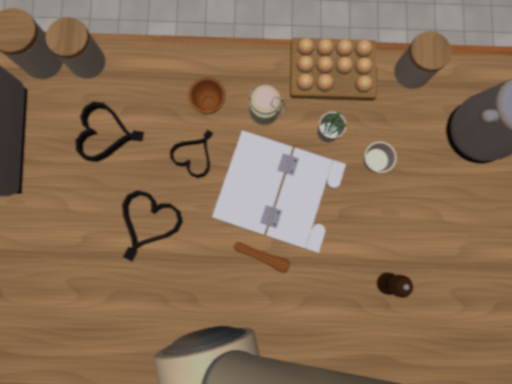

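Run:
```python
import cv2,numpy as np
for n in ("t","s"):
    a=cv2.imread("pics/top0.png" if n=="t" else "pics/scene0.png");b=cv2.imread(f"pics/{n}10.png")
    m=(cv2.absdiff(a,b).max(2)>30).astype(np.uint8)
    k,_,st,_=cv2.connectedComponentsWithStats(m);print(n,[s.tolist() for s in st[1:] if s[4]>6])
from rig import arm
arm.sign_off()
```

```text
t [[169, 129, 45, 50, 686], [212, 130, 81, 105, 5198], [286, 145, 62, 107, 1305], [269, 208, 13, 25, 195], [311, 237, 9, 9, 70]]
s [[172, 162, 63, 73, 1404], [233, 166, 63, 70, 3598], [309, 188, 47, 37, 895], [221, 204, 14, 25, 176], [242, 237, 6, 2, 10]]
the job is handed in; nothing more can be done
```

The egg ring is clear and the leaf lies flat on the other side. I handed the job in at about 32 s of the 58 s allowed, with the arm back at its start pose and touching nothing.

- **Ring:** I dragged the smallest ring along the shelf with one fingertip in its opening, without lifting it. Its nearest edge ended about 42 mm beyond where the leaf comes down.
- **Leaf:** I reached one finger under the free edge through the thumb notch and turned the leaf over slowly, in small steps. I then pressed it down until it met a firm stop, at about 15 N, and drew back.
- **Last checks:** In the final top view, the leaf's edges line up with the base half, and no corner is raised. Comparing pictures from before and after, in both fixed cameras, only the ring and the board changed; the other things on the shelf stayed put.
- **Disagreed:** The wrist force during the turn read only about 1 to 2 N above the noise, less than the 4 to 5 N expected. The pictures showed the leaf following the finger throughout, so I carried on.

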